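Find the full paint marker and hold it ready to draw

ROBOT

A 6-joint arm with a two-finger parallel gripper is mounted at the origin on the work surface. World frame = base frame: x ahead of the robot, y to its left, z up, the work surface at z = 0. Lengths are in mm, angles in rad, forces in N, time in s.
With the tool pointing down it reaches from about 300 to 775 mm from the base axis. Payload 14.6 kg.
Tool frame: the origin (TCP) lies at the very end of the fingers, on their centre line; the grasp point (between the pads) lies 19 mm behind it; z points along the fingers, y is the line along which they close (so a half turn about z gives the same grasp; the last joint's range is limited). The gripper opens to 94 mm and grips with 3 to 60 N. Pads are 16 mm wide; open, the fingers measure 119 mm over their backs; the gripper's body (75 mm by 177 mm) begins 78 mm behind the grasp point.
Start: joints at [1.22, 0.3, 1.521, -0, 1.321, -0.067], TCP at [154.001, 527.99, 205.446] pointing down, gripper open.
Joint ranges: [-3.03, 3.03], [-0.79, 2.21], [0.23, 2.52], [-1.04, 4.18], [0, 3.07], [-2.55, 2.55]. Speed limits (rad/s): [2.22, 2.22, 2.57, 3.14, 3.14, 3.14].

INTERFACE

Orientations are given as [roll, pitch, yaw] about the fixed x, y, z axes, in that order (R = Rz(yaw) Ry(pitch) Rx(roll)).
In Python, from cell import manip, camera, get_calibration gives the robot as it stands.
- The arm moves only by the tool arm_command, never from a script. Its argument "targets" is a list of rows, each an object of numbers: "hand": the opening, from -1 (shut) to 1 (fully open), so that 0 is half open; "x", "y", "z": the shift along the tool's x, y, z in m; "yaw": the turn about the tool's z in rad. In form: [{"hand": .., "x": .., "y": .., "z": .., "yaw": ..}, ...]. A call has 1 to 10 rows; each row shifts and turns the commanded pose from where the row before left it, along the tool's axes as they then stand; what a row does not reach is not made up. A row lasts 1/10 s, in which the tool goes at most 50 mm and 8.59 degrees, less where a joint would pass 70% of its speed; a pose out of reach is approached as far as the arm can. A call is refused whole if a number of a shift passes 0.05 or a number of a turn 0.15, either way. A call with a gripper value outside its range is refused whole. The fingers move at their own pace and stop on an object; "newtons" is the grip in N (left out, the last holds). Time passes only in rows, so rows that do not move let the fingers close. It gives the time, the measured TCP pose, the force, the opening and the grip force at its end, in the units of the state.
- manip.read_state(): the state, without advancing time (a new reading comes with each control period).
- camera(name): name is "scene" or "top" or "wrist"; returns the picture (384x512x3 uint8, red, green, blue); there is no depth.
- get_calibration(name): a dict with "K" (3x3 intrinsics, pixels), "cam_to_world" (4x4, takes a point from camera to world coordinates). Camera axes: x right, y up, looking along -z (the intrinsics and any distortion apply to the point x, -y, -z); pixel columns grow to the right and rows downward; lengths in mm; the calibration is good to about 2 mm. A picture is of the moment at which its call begins: read the wrist's pose just before it. get_calibration takes no time and is no camera call; for the wrist camera it gives the pose at the moment of the call.
- manip.sign_off(): hands the job in; it is judged then, once.
The state is a dict: "clock": time; "joints": joint angles; "qd": joint speeds; "effort": joint torques, N m; "eef_pos": TCP position; "eef_rot": TCP orientation; "wrist_force": force on the tool from outside, world axes, zero at the start; "moment": the same for the moment, N m; "finger_gap": finger opening in mm; "finger_force": force on a finger pad.
Only numpy, scipy, OpenCV 4.12 (cv2) and the standard library are available. Lean on these libraries where they do the work, as an engineer would, in place of code of your own. Each camera call takes 0.05 s, during which the arm holds its last target. There are 200 camera calls.

TASK

Three paint markers that look alike stand nib down in the wooden stand; find out by their weight which one is full. Draw the full one out and hold it still over the open sketchbook as if about to draw: nib end lowest and pointing at the paper from roughly 7 cm above it, the marker slanted about halfway between upright and lying flat, never touching the book. Finish while still holding it like that, with the two nearly empty markers standing in wells of the stand and everything else left where it is.

Things in the scene. Friction and masses are not known exactly. Their poses are not given: they have to be found in the camera images.
- stand: Pale wooden marker stand, fixed, 76 (x) x 260 (y) x 70 mm high, on either side of the table; three round wells in a row along its y axis at y = -85, 0, +85 mm, 41 mm wide and 60 mm deep (floor 10 mm above the table). Origin at the centre of its underside, z up. Markers stand in the wells with 2.5 mm of play all round, not clamped.
- marker_p: One of three look-alike markers, 150 mm long, nib down in a well. Origin at the nib tip, z towards the tail (up). From the origin: flat white nib 28 mm wide to 5 mm, black neck 30 mm wide to 10 mm, aluminium barrel 36 mm wide to 145 mm, black tail plug 30 mm wide to 150 mm. One marker is full (210-290 g), two nearly empty (55-85 g), in any order. Mass centre 77 mm up; 60 N grip is fine.
- marker_q: One of three look-alike markers, 150 mm long, nib down in a well. Origin at the nib tip, z towards the tail (up). From the origin: flat white nib 28 mm wide to 5 mm, black neck 30 mm wide to 10 mm, aluminium barrel 36 mm wide to 145 mm, black tail plug 30 mm wide to 150 mm. One marker is full (210-290 g), two nearly empty (55-85 g), in any order. Mass centre 77 mm up; 60 N grip is fine.
- marker_r: One of three look-alike markers, 150 mm long, nib down in a well. Origin at the nib tip, z towards the tail (up). From the origin: flat white nib 28 mm wide to 5 mm, black neck 30 mm wide to 10 mm, aluminium barrel 36 mm wide to 145 mm, black tail plug 30 mm wide to 150 mm. One marker is full (210-290 g), two nearly empty (55-85 g), in any order. Mass centre 77 mm up; 60 N grip is fine.
- sketchbook: Open sketchbook, black covers and white pages, fixed flat on the table on the side away from the stand; 215 (x) x 304 mm (y) over the covers, paper 206 x 295 mm, its surface 14 mm above the table. Origin at the centre of its underside, z up, y across the spread. Both pages (one has a doodle) count as the paper.
- eraser: Bystander: dark eraser, 22 x 55 x 13 mm, lying near the stand. Origin under its centre.
- tape: Bystander: roll of tape lying flat near the stand, 70 mm across, 19 mm high. Origin under its centre.
- jar: Bystander: small closed glass ink jar, 40 mm across, 45 mm high, near the stand. Origin under its centre.
- sharpener: Bystander: small metal pencil sharpener, 26 x 16 x 13 mm, near the stand. Origin under its centre.
- pen: Bystander: black pen lying near the sketchbook, 140 mm long, 11 mm thick. Origin under its middle, x along it.

How it is judged (in metres and radians):
On the way:
1. the full marker is drawn wholly clear of the stand (nib above its top), only the two light ones standing in it (((z of marker_p in the frame of stand above 0.073 m and contact force between marker_q and stand between 0.2 and 1.4 N and contact force between marker_r and stand between 0.2 and 1.4 N) or (z of marker_q in the frame of stand above 0.073 m and contact force between marker_p and stand between 0.2 and 1.4 N and contact force between marker_r and stand between 0.2 and 1.4 N) or (z of marker_r in the frame of stand above 0.073 m and contact force between marker_p and stand between 0.2 and 1.4 N and contact force between marker_q and stand between 0.2 and 1.4 N))), for 0.1 s.
At the end, for the whole second after the job is handed in: Full marker gripped and still, nib 20 to 120 mm over the paper of either page, axis 30 to 60 degrees from vertical with the nib lowest, touching neither book nor stand; both nearly empty markers released, upright within 11 degrees, at the bottom of wells ((((x of marker_p in the frame of sketchbook between -0.103 and 0.103 m and y of marker_p in the frame of sketchbook between -0.1475 and 0.1475 m and z of marker_p in the frame of sketchbook between 0.034 and 0.134 m and angle between marker_p's own z axis and vertical between 0.52 and 1.05 rad and linear speed of marker_p below 0.02 m/s and angular speed of marker_p below 0.15 rad/s and contact force between marker_p and the fingers above 2 N and contact force between marker_p and stand below 0.1 N and contact force between marker_p and sketchbook below 0.1 N) and (contact force between marker_q and stand between 0.2 and 1.4 N and x of marker_q in the frame of stand between -0.02 and 0.02 m and y of marker_q in the frame of stand between -0.105 and 0.105 m and z of marker_q in the frame of stand between 0.003 and 0.02 m and angle between marker_q's own z axis and vertical below 0.2 rad and linear speed of marker_q below 0.02 m/s and contact force between marker_q and the arm below 0.1 N and contact force between marker_q and the fingers below 0.1 N) and (contact force between marker_r and stand between 0.2 and 1.4 N and x of marker_r in the frame of stand between -0.02 and 0.02 m and y of marker_r in the frame of stand between -0.105 and 0.105 m and z of marker_r in the frame of stand between 0.003 and 0.02 m and angle between marker_r's own z axis and vertical below 0.2 rad and linear speed of marker_r below 0.02 m/s and contact force between marker_r and the arm below 0.1 N and contact force between marker_r and the fingers below 0.1 N)) or ((x of marker_q in the frame of sketchbook between -0.103 and 0.103 m and y of marker_q in the frame of sketchbook between -0.1475 and 0.1475 m and z of marker_q in the frame of sketchbook between 0.034 and 0.134 m and angle between marker_q's own z axis and vertical between 0.52 and 1.05 rad and linear speed of marker_q below 0.02 m/s and angular speed of marker_q below 0.15 rad/s and contact force between marker_q and the fingers above 2 N and contact force between marker_q and stand below 0.1 N and contact force between marker_q and sketchbook below 0.1 N) and (contact force between marker_p and stand between 0.2 and 1.4 N and x of marker_p in the frame of stand between -0.02 and 0.02 m and y of marker_p in the frame of stand between -0.105 and 0.105 m and z of marker_p in the frame of stand between 0.003 and 0.02 m and angle between marker_p's own z axis and vertical below 0.2 rad and linear speed of marker_p below 0.02 m/s and contact force between marker_p and the arm below 0.1 N and contact force between marker_p and the fingers below 0.1 N) and (contact force between marker_r and stand between 0.2 and 1.4 N and x of marker_r in the frame of stand between -0.02 and 0.02 m and y of marker_r in the frame of stand between -0.105 and 0.105 m and z of marker_r in the frame of stand between 0.003 and 0.02 m and angle between marker_r's own z axis and vertical below 0.2 rad and linear speed of marker_r below 0.02 m/s and contact force between marker_r and the arm below 0.1 N and contact force between marker_r and the fingers below 0.1 N)) or ((x of marker_r in the frame of sketchbook between -0.103 and 0.103 m and y of marker_r in the frame of sketchbook between -0.1475 and 0.1475 m and z of marker_r in the frame of sketchbook between 0.034 and 0.134 m and angle between marker_r's own z axis and vertical between 0.52 and 1.05 rad and linear speed of marker_r below 0.02 m/s and angular speed of marker_r below 0.15 rad/s and contact force between marker_r and the fingers above 2 N and contact force between marker_r and stand below 0.1 N and contact force between marker_r and sketchbook below 0.1 N) and (contact force between marker_p and stand between 0.2 and 1.4 N and x of marker_p in the frame of stand between -0.02 and 0.02 m and y of marker_p in the frame of stand between -0.105 and 0.105 m and z of marker_p in the frame of stand between 0.003 and 0.02 m and angle between marker_p's own z axis and vertical below 0.2 rad and linear speed of marker_p below 0.02 m/s and contact force between marker_p and the arm below 0.1 N and contact force between marker_p and the fingers below 0.1 N) and (contact force between marker_q and stand between 0.2 and 1.4 N and x of marker_q in the frame of stand between -0.02 and 0.02 m and y of marker_q in the frame of stand between -0.105 and 0.105 m and z of marker_q in the frame of stand between 0.003 and 0.02 m and angle between marker_q's own z axis and vertical below 0.2 rad and linear speed of marker_q below 0.02 m/s and contact force between marker_q and the arm below 0.1 N and contact force between marker_q and the fingers below 0.1 N)))); the arm keeps its last pose, push and grip.
It fails at once if the sketchbook is touched (contact force between sketchbook and anything else above 1 N).
It fails at once if a bystander is moved more than 4 cm (distance of any of eraser, tape, pen, jar, sharpener from where it was at the start of the episode above 0.04 m).
It also fails if it takes over 56 s, if anything falls off the work surface, if the arm or the gripper's body presses on something with over 40 N, if the wrist force passes 120 N, or if a joint passes its speed limit or range.

## Working session

There is one attempt and no reset: what is moved stays moved. The work goes in short steps, Python scripts to look and compute and a tool call to move; the robot and the scene stay as the last step left them, time stands still between calls to the robot, and variables do not carry over. Pictures are saved under pics/ and viewed, at most 10 in all, crops included, and the job is handed in when it is done.

Besides the shell and the picture viewer there is one more tool, called after "Call:" as name(argument=value, ...) on one line, values as JSON. arm_command: Moves the arm, as the interface text tells. Its arguments: {"type":"object","properties":{"targets":{"type":"array"},"newtons":{"type":"number"}},"required":["targets"]}

```bash
mkdir -p pics; ls
python3 - <<'E'
from cell import manip,camera,get_calibration
import cv2,numpy as np
s=manip.read_state();print(s)
a=camera("scene");b=camera("top")
cv2.imwrite("pics/s0.png",a[:,:,::-1]);cv2.imwrite("pics/t0.png",b[:,:,::-1])
for n in("scene","top","wrist"):
    c=get_calibration(n);print(n,np.round(c["K"],1).tolist(),np.round(c["cam_to_world"],3).tolist(),[k for k in c])
E
```

```text
pics
{'clock': 0.0, 'joints': array([ 1.22040051e+00,  3.00436234e-01,  1.52155748e+00, -2.38439411e-05,
        1.32070040e+00, -6.65943935e-02]), 'qd': array([ 2.96302313e-04,  6.35675298e-06,  7.60614836e-04,  1.70453660e-03,
        5.43317066e-04, -8.11120923e-04]), 'effort': array([ 1.56053084e-03, -5.31818104e+01, -3.52732229e+01,  7.08701368e-02,
        2.45766516e-02, -1.33669610e-04]), 'eef_pos': array([153.92262049, 527.75881313, 204.91543891]), 'eef_rot': array([-3.14049209e+00, -5.02528477e-05,  2.85779712e+00]), 'wrist_force': array([ 0.1429998 , -0.20891752, -0.22482193]), 'moment': array([-0.03517704,  0.01094463, -0.05364041]), 'finger_force': 0.0, 'finger_gap': 93.7921938400908}
scene [[372.6, 0.0, 264.4], [0.0, 372.6, 189.4], [0.0, 0.0, 1.0]] [[-0.118, -0.545, 0.83, 1244.791], [0.993, -0.049, 0.109, 90.88], [-0.019, 0.837, 0.547, 507.595], [0.0, 0.0, 0.0, 1.0]] ['K', 'cam_to_world']
top [[435.1, 0.0, 258.0], [0.0, 435.1, 198.7], [0.0, 0.0, 1.0]] [[-0.025, 0.989, -0.143, 391.335], [-0.999, -0.029, -0.029, -4.463], [-0.033, 0.143, 0.989, 959.069], [0.0, 0.0, 0.0, 1.0]] ['K', 'cam_to_world']
wrist [[276.0, 0.0, 258.4], [0.0, 276.0, 189.6], [0.0, 0.0, 1.0]] [[0.28, -0.929, -0.244, 82.944], [0.96, 0.27, 0.072, 549.498], [-0.001, -0.254, 0.967, 383.596], [0.0, 0.0, 0.0, 1.0]] ['K', 'cam_to_world']
```

View pics/s0.png

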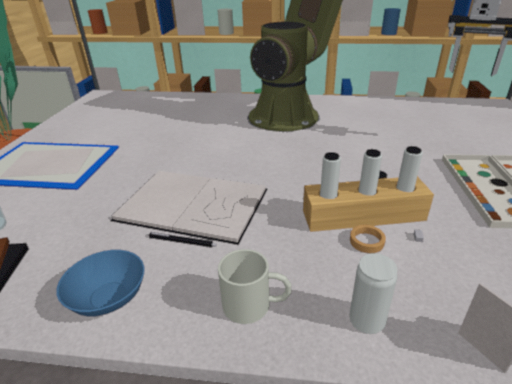

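View pics/t0.png

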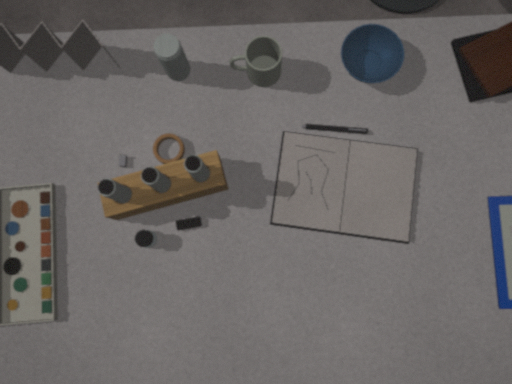

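The scene view shows the tails at about (332,157), (373,153) and (413,150). In the top view they are at about (193,162), (150,174) and (107,186). The book is centred near (345,187) in the top view, with its corners in the scene view near (168,172), (267,182), (238,235) and (115,215). Next I'll triangulate these.

```bash
cat > h.py <<'E'
import cv2,numpy as np
from cell import get_calibration,camera,manip
def ray(c,u,v):
    K=c["K"];T=np.array(c["cam_to_world"]);d=np.array([(u-K[0][2])/K[0][0],-(v-K[1][2])/K[1][1],-1.]);d=T[:3,:3]@d
    return T[:3,3],d/np.linalg.norm(d)
def plane(c,u,v,z):
    o,d=ray(c,u,v);return o+d*(z-o[2])/d[2]
def tri(rs):
    A=sum(np.eye(3)-np.outer(d,d) for o,d in rs);b=sum((np.eye(3)-np.outer(d,d))@o for o,d in rs)
    p=np.linalg.solve(A,b);return p,[round(float(np.linalg.norm(np.cross(p-o,d))),1) for o,d in rs]
def blobs(m,amin):
    n,l,s,c=cv2.connectedComponentsWithStats(m.astype(np.uint8));return [(c[i],s[i]) for i in range(1,n) if s[i][4]>=amin]
def near(bl,u,v,r):
    q=[b for b in bl if np.hypot(*(b[0]-(u,v)))<r];return max(q,key=lambda b:b[1][4]) if q else None
E
python3 - <<'E'
from h import *
S=cv2.imread("pics/s0.png");T=cv2.imread("pics/t0.png");cs=get_calibration("scene");ct=get_calibration("top")
bs=blobs(S.max(2)<50,15);bt=blobs(T.max(2)<38,15)
for a,b in(((332,157),(193,162)),((373,153),(150,174)),((413,150),(107,186))):
    x=near(bs,*a,10);y=near(bt,*b,10)
    if x is None or y is None: print("miss",x,y);continue
    print(x[0],x[1],y[0],y[1],tri([ray(cs,*x[0]),ray(ct,*y[0])]))
# book: bright quad
def quad(I,thr,seed):
    g=I.min(2);m=(g>thr).astype(np.uint8);m=cv2.morphologyEx(m,cv2.MORPH_CLOSE,np.ones((5,5)))
    l=cv2.connectedComponents(m)[1];m=(l==l[seed[1],seed[0]]).astype(np.uint8)
    k=max(cv2.findContours(m,0,2)[0],key=cv2.contourArea);r=cv2.boxPoints(cv2.minAreaRect(k));return cv2.contourArea(k),r
for u,v in((348,187),):print("T vals",T[187,330:420:10].tolist(),T[260,330])
for t in(90,100,110,120,130):
    a,r=quad(T,t,(390,190));print(t,a,np.round(r).tolist())
pts=[(284,133),(417,149),(410,241),(272,224)]
print([plane(ct,*p,14).round() for p in pts])
ps=[(267,182),(168,172),(115,217),(238,236)] # same order? top right=-y ; scene right=+y
for p in ps:print(plane(cs,*p,14).round())
W=camera("wrist");cv2.imwrite("pics/w0.png",W[:,:,::-1])
E
```

```text
[331.27536232 155.84057971] [325 153  13   7  69] [192.55555556 162.96296296] [187 158  12  11  81] (array([579.59323875, 139.97825799, 157.11863686]), [1.3, 1.3])
[372.64179104 152.59701493] [367 150  13   6  67] [149.17741935 175.17741935] [144 170  12  12  62] (array([558.52748787, 222.57961115, 157.04342188]), [1.4, 1.4])
[412.95384615 149.6       ] [407 147  13   6  65] [105.80851064 186.40425532] [100 181  12  11  47] (array([539.26914739, 304.67158417, 157.52324423]), [1.6, 1.6])
T vals [[114, 118, 124], [114, 119, 125], [116, 121, 125], [116, 118, 125], [115, 118, 124], [113, 118, 122], [116, 118, 124], [111, 116, 120], [116, 119, 127]] [109 114 117]
90 164865.5 [[-0.0, 14.0], [511.0, 14.0], [511.0, 383.0], [0.0, 383.0]]
100 163038.0 [[-0.0, 15.0], [511.0, 15.0], [511.0, 383.0], [0.0, 383.0]]
110 138776.5 [[0.0, 383.0], [0.0, 21.0], [511.0, 21.0], [511.0, 383.0]]
120 195713.0 [[-0.0, 0.0], [511.0, 0.0], [511.0, 383.0], [0.0, 383.0]]
130 195713.0 [[-0.0, 0.0], [511.0, 0.0], [511.0, 383.0], [0.0, 383.0]]
[array([675., -39.,  14.]), array([ 629., -330.,   14.]), array([ 427., -300.,   14.]), array([472.,  -6.,  14.])]
[461.  -5.  14.]
[ 435. -271.   14.]
[ 635. -322.   14.]
[673. -41.  14.]
```

View pics/w0.png

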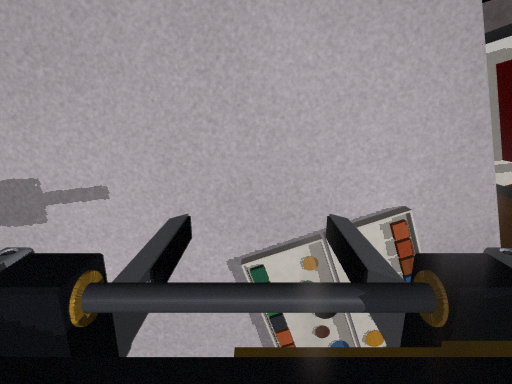

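The tails come out at z ≈ 157, against 160 expected, and 85 mm apart as specified. The stand yaw is about 0.24 and the book centre is about (551, −169). The wrist view shows only the table and the palette. I'll turn the tool so the fingers close along the row.

Call:
arm_command(targets=[{"hand": 0.35, "x": 0, "y": 0, "z": 0, "yaw": -0.131}, {"hand": 0.35, "x": 0, "y": 0, "z": 0, "yaw": -0.131}, {"hand": 0.35, "x": 0, "y": 0, "z": 0, "yaw": -0.131}, {"hand": 0.35, "x": 0, "y": 0, "z": 0, "yaw": -0.131}])

```text
clock: 0.55
eef_pos: [154.0, 527.9, 205.2]
eef_rot: [-3.141, -0.0, -2.896]
wrist_force: [0.3, -1.0, -0.5]
finger_gap: 65.9
finger_force: 0.0
```

```bash
cat >> h.py <<'E'
from scipy.spatial.transform import Rotation as Rt
def to(p):
    s=manip.read_state();R=Rt.from_euler("xyz",s["eef_rot"]).as_matrix();print("t",round(s["clock"],2),"eef",s["eef_pos"].round(1),s["eef_rot"].round(3),"gap",round(s["finger_gap"],1),"F",s["wrist_force"].round(2),"ff",round(s["finger_force"],1))
    print("tool shift mm",(R.T@(np.array(p)-s["eef_pos"])).round(1)," q6",s["joints"][5].round(2))
E
python3 -c "
from h import *
to([539.3,304.7,205])"
```

```text
t 0.55 eef [154.  527.9 205.2] [-3.141 -0.    -2.896] gap 65.9 F [ 0.28 -1.02 -0.49] ff 0.0
tool shift mm [-3.195e+02 -3.102e+02  2.000e-01]  q6 -0.6
```

Call:
arm_command(targets=[{"hand": 0.35, "x": -0.032, "y": -0.031, "z": 0, "yaw": 0}, {"hand": 0.35, "x": -0.032, "y": -0.031, "z": 0, "yaw": 0}, {"hand": 0.35, "x": -0.032, "y": -0.031, "z": 0, "yaw": 0}, {"hand": 0.35, "x": -0.032, "y": -0.031, "z": 0, "yaw": 0}, {"hand": 0.35, "x": -0.032, "y": -0.031, "z": 0, "yaw": 0}, {"hand": 0.35, "x": -0.032, "y": -0.031, "z": 0, "yaw": 0}, {"hand": 0.35, "x": -0.032, "y": -0.031, "z": 0, "yaw": 0}, {"hand": 0.35, "x": -0.032, "y": -0.031, "z": 0, "yaw": 0}, {"hand": 0.35, "x": -0.032, "y": -0.031, "z": 0, "yaw": 0}, {"hand": 0.35, "x": -0.032, "y": -0.031, "z": 0, "yaw": 0}])

```text
clock: 1.55
eef_pos: [539.9, 301.7, 205.2]
eef_rot: [-3.142, -0.0, -2.902]
wrist_force: [-0.6, 0.1, -0.3]
finger_gap: 63.3
finger_force: 0.0
```

```bash
python3 -c "
from h import *
to([539.3,304.7,205])
W=camera('wrist');cv2.imwrite('pics/w1.png',W[:,:,::-1])
to([539.3,304.7,205])
c=get_calibration('wrist');np.save('c1.npy',c,allow_pickle=True)
T=np.array(c['cam_to_world'])
for p in ((579.6,140,157),(558.5,222.6,157),(539.3,304.7,157)):
    q=T[:3,:3].T@(np.array(p)-T[:3,3]);print(c['K'][0][2]-c['K'][0][0]*q[0]/q[2],c['K'][1][2]+c['K'][1][1]*q[1]/q[2])
"
```

```text
t 1.55 eef [539.9 301.7 205.2] [-3.142 -0.    -2.902] gap 63.3 F [-0.61  0.15 -0.32] ff 0.0
tool shift mm [-0.1  3.   0.2]  q6 -1.36
t 1.6 eef [544.2 298.1 204.7] [-3.14   0.    -2.905] gap 63.6 F [ 4.67 -3.49 -0.17] ff 0.0
tool shift mm [ 3.2  7.6 -0.3]  q6 -1.36
68.65117599246264 202.5370922408139
167.73629363331986 201.32052677727899
266.043477378617 202.03003810957165
```

View pics/w1.png

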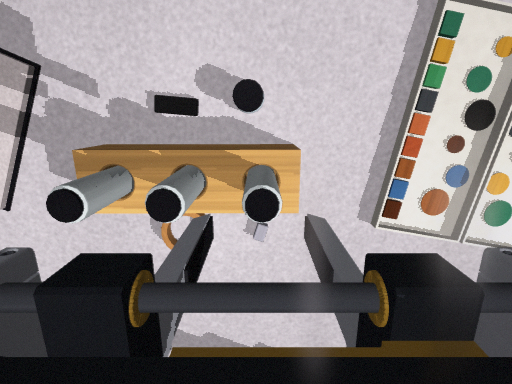

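The wrist view shows the tails at (67,203), (165,202) and (262,201), within a few pixels of the triangulated positions, and the fingers are aligned with the row. I'll settle and then descend.

Call:
arm_command(targets=[{"hand": 0.3, "x": 0, "y": 0.004, "z": 0, "yaw": 0}, {"hand": 0.3, "x": 0, "y": 0, "z": 0, "yaw": 0}, {"hand": 0.3, "x": 0, "y": 0, "z": 0, "yaw": 0}])

```text
clock: 1.9
eef_pos: [536.8, 307.7, 205.5]
eef_rot: [3.142, -0.0, -2.9]
wrist_force: [-0.6, 0.3, -0.4]
finger_gap: 60.9
finger_force: 0.0
```

```bash
python3 -c "
from h import *
to([539.3,304.7,88])
W=camera('wrist')[:,:,::-1];c=get_calibration('wrist')
bl=blobs(W.max(2)<40,300)
top=np.array(0)
for u in (67,165,262):
    b=near(bl,u,202,20)
    if b: print(b[0].round(1),b[1],plane(c,*b[0],160).round(1))
"
```

```text
t 1.9 eef [536.8 307.7 205.5] [ 3.142 -0.    -2.9  ] gap 60.9 F [-0.58  0.33 -0.37] ff 0.0
tool shift mm [ -1.8  -3.5 117.5]  q6 -1.35
[ 57.2 206.6] [ 39 190  37  34 927] [577.9 142.  160. ]
[155.5 206.6] [139 190  34  34 875] [557.8 223.5 160. ]
[253.9 206.7] [238 190  33  34 847] [537.7 305.1 160. ]
```

Call:
arm_command(targets=[{"hand": 0.3, "x": -0.002, "y": -0.003, "z": 0.03, "yaw": 0}, {"hand": 0.3, "x": 0, "y": 0, "z": 0.03, "yaw": 0}, {"hand": 0.3, "x": 0, "y": 0, "z": 0.03, "yaw": 0}, {"hand": 0.3, "x": 0, "y": 0, "z": 0.027, "yaw": 0}, {"hand": 0.3, "x": 0, "y": 0, "z": 0, "yaw": 0}, {"hand": 0.3, "x": 0, "y": 0, "z": 0, "yaw": 0}])

```text
clock: 2.55
eef_pos: [540.2, 305.0, 89.5]
eef_rot: [3.141, 0.0, -2.901]
wrist_force: [-0.0, 0.3, 0.4]
finger_gap: 61.0
finger_force: 0.0
```

Call:
arm_command(targets=[{"hand": -1, "x": 0, "y": 0, "z": 0, "yaw": 0}, {"hand": -1, "x": 0, "y": 0, "z": 0, "yaw": 0}, {"hand": -1, "x": 0, "y": 0, "z": 0, "yaw": 0}, {"hand": -1, "x": 0, "y": 0, "z": 0, "yaw": 0}, {"hand": -1, "x": 0, "y": 0, "z": 0, "yaw": 0}, {"hand": -1, "x": 0, "y": 0, "z": 0, "yaw": 0}], newtons=20)

```text
clock: 3.15
eef_pos: [540.6, 304.6, 89.2]
eef_rot: [3.141, 0.001, -2.901]
wrist_force: [-1.4, 0.6, 5.9]
finger_gap: 35.5
finger_force: 20.0
```

Call:
arm_command(targets=[{"hand": -1, "x": 0, "y": 0, "z": -0.01, "yaw": 0}, {"hand": -1, "x": 0, "y": 0, "z": -0.01, "yaw": 0}, {"hand": -1, "x": 0, "y": 0, "z": 0, "yaw": 0}, {"hand": -1, "x": 0, "y": 0, "z": 0, "yaw": 0}, {"hand": -1, "x": 0, "y": 0, "z": 0, "yaw": 0}, {"hand": -1, "x": 0, "y": 0, "z": 0, "yaw": 0}, {"hand": -1, "x": 0, "y": 0, "z": 0, "yaw": 0}])

```text
clock: 3.85
eef_pos: [540.2, 304.4, 108.1]
eef_rot: [-3.141, -0.001, -2.901]
wrist_force: [0.3, -0.2, -1.0]
finger_gap: 35.6
finger_force: 20.0
```

Call:
arm_command(targets=[{"hand": -1, "x": 0, "y": 0, "z": 0, "yaw": 0}])

```text
clock: 3.95
eef_pos: [540.2, 304.4, 108.3]
eef_rot: [-3.142, -0.0, -2.901]
wrist_force: [-0.0, 0.6, -0.5]
finger_gap: 35.7
finger_force: 20.0
```

Call:
arm_command(targets=[{"hand": -1, "x": 0, "y": 0, "z": 0, "yaw": 0}])

```text
clock: 4.05
eef_pos: [540.2, 304.5, 108.4]
eef_rot: [-3.142, -0.0, -2.901]
wrist_force: [0.4, -0.4, -0.8]
finger_gap: 35.4
finger_force: 20.0
```

R weighs about 0.5 N after the offset, so it is light. I'll put it back and go on to the middle marker.

Call:
arm_command(targets=[{"hand": -1, "x": 0, "y": 0, "z": 0.01, "yaw": 0}, {"hand": -1, "x": 0, "y": 0, "z": 0.009, "yaw": 0}, {"hand": -1, "x": 0, "y": 0, "z": 0, "yaw": 0}, {"hand": 0.3, "x": 0, "y": 0, "z": 0, "yaw": 0}, {"hand": 0.3, "x": 0, "y": 0, "z": 0, "yaw": 0}, {"hand": 0.3, "x": 0, "y": 0, "z": 0, "yaw": 0}, {"hand": 0.3, "x": 0, "y": 0, "z": 0, "yaw": 0}, {"hand": 0.3, "x": 0, "y": 0, "z": -0.03, "yaw": 0}, {"hand": 0.3, "x": 0, "y": 0, "z": -0.04, "yaw": 0}, {"hand": 0.3, "x": 0, "y": 0, "z": -0.03, "yaw": 0}])

```text
clock: 5.05
eef_pos: [540.4, 304.6, 191.8]
eef_rot: [3.141, 0.001, -2.901]
wrist_force: [-0.3, 0.1, -0.4]
finger_gap: 61.2
finger_force: 0.0
```

Call:
arm_command(targets=[{"hand": 0.3, "x": 0, "y": -0.028, "z": 0, "yaw": 0}, {"hand": 0.3, "x": 0, "y": -0.028, "z": 0, "yaw": 0}, {"hand": 0.3, "x": 0, "y": -0.028, "z": 0, "yaw": 0}, {"hand": 0.3, "x": 0, "y": 0, "z": 0, "yaw": 0}, {"hand": 0.3, "x": 0, "y": 0, "z": 0, "yaw": 0}, {"hand": 0.3, "x": 0, "y": 0, "z": 0, "yaw": 0}])

```text
clock: 5.65
eef_pos: [560.0, 223.6, 189.4]
eef_rot: [3.141, -0.0, -2.901]
wrist_force: [-0.3, 1.1, 0.1]
finger_gap: 60.7
finger_force: 0.0
```

```bash
python3 -c "
from h import *
to([558.5,223.3,88])
W=camera('wrist')[:,:,::-1];cv2.imwrite('pics/w2.png',W);c=get_calibration('wrist')
for b in blobs(W.max(2)<40,300):
  if b[1][4]<2500: print(b[0].round(1),b[1],plane(c,*b[0],160).round(1))
"
```

```text
t 5.65 eef [560.  223.6 189.4] [ 3.141 -0.    -2.901] gap 60.7 F [-0.27  1.1   0.11] ff 0.0
tool shift mm [  1.6   0.  101.4]  q6 -1.49
[ 64.4 102.8] [   0   20   96  194 1006] [511.9  69.2 160. ]
[318.7  93.1] [302  77  33  33 795] [461.8 245.  160. ]
[236.3 103.5] [215  93  44  22 762] [482.8 189.4 160. ]
[361.4 208.9] [ 343  191   37   36 1004] [537.1 303.4 160. ]
[150.7 209.9] [ 133  193   37   35 1013] [577.9 141.1 160. ]
[256.2 210. ] [239 193  35  35 972] [557.9 222.5 160. ]
[197.4 260.8] [146 217  84  71 989] [613.2 185.4 160. ]
```

R is standing back in its well at (537.1, 303.4). Now Q.

Call:
arm_command(targets=[{"hand": 0.3, "x": 0.001, "y": 0, "z": 0.03, "yaw": 0}, {"hand": 0.3, "x": 0, "y": 0, "z": 0.03, "yaw": 0}, {"hand": 0.3, "x": 0, "y": 0, "z": 0.03, "yaw": 0}, {"hand": 0.3, "x": 0, "y": 0, "z": 0.01, "yaw": 0}, {"hand": -1, "x": 0, "y": 0, "z": 0, "yaw": 0}, {"hand": -1, "x": 0, "y": 0, "z": 0, "yaw": 0}, {"hand": -1, "x": 0, "y": 0, "z": 0, "yaw": 0}, {"hand": -1, "x": 0, "y": 0, "z": 0, "yaw": 0}, {"hand": -1, "x": 0, "y": 0, "z": 0, "yaw": 0}, {"hand": -1, "x": 0, "y": 0, "z": 0, "yaw": 0}])

```text
clock: 6.7
eef_pos: [559.9, 222.8, 90.9]
eef_rot: [3.141, 0.002, -2.901]
wrist_force: [-0.6, 0.2, 6.5]
finger_gap: 36.0
finger_force: 20.0
```

Call:
arm_command(targets=[{"hand": -1, "x": 0, "y": 0, "z": -0.01, "yaw": 0}, {"hand": -1, "x": 0, "y": 0, "z": -0.01, "yaw": 0}, {"hand": -1, "x": 0, "y": 0, "z": 0, "yaw": 0}, {"hand": -1, "x": 0, "y": 0, "z": 0, "yaw": 0}, {"hand": -1, "x": 0, "y": 0, "z": 0, "yaw": 0}, {"hand": -1, "x": 0, "y": 0, "z": 0, "yaw": 0}, {"hand": -1, "x": 0, "y": 0, "z": 0, "yaw": 0}])

```text
clock: 7.4
eef_pos: [559.2, 222.6, 109.1]
eef_rot: [-3.142, -0.001, -2.901]
wrist_force: [-0.2, -1.0, -2.5]
finger_gap: 35.7
finger_force: 20.0
```

Call:
arm_command(targets=[{"hand": -1, "x": 0, "y": 0, "z": 0, "yaw": 0}])

```text
clock: 7.5
eef_pos: [559.2, 222.6, 109.3]
eef_rot: [-3.142, -0.0, -2.901]
wrist_force: [-0.1, -0.3, -2.7]
finger_gap: 35.6
finger_force: 20.0
```

Call:
arm_command(targets=[{"hand": -1, "x": 0, "y": 0, "z": 0, "yaw": 0}])

```text
clock: 7.6
eef_pos: [559.2, 222.6, 109.3]
eef_rot: [-3.142, -0.0, -2.901]
wrist_force: [-0.4, -0.3, -2.4]
finger_gap: 35.5
finger_force: 20.0
```

Q weighs about 2.3 N, so it is the full one. The tool can only shift and yaw, so the marker has to be pivoted in the fingers against the rim of its well. First I'll draw it fully clear, then lower it partway back in.

Call:
arm_command(targets=[{"hand": -1, "x": 0, "y": 0, "z": -0.02, "yaw": 0}, {"hand": -1, "x": 0, "y": 0, "z": -0.02, "yaw": 0}, {"hand": -1, "x": 0, "y": 0, "z": -0.02, "yaw": 0}, {"hand": -1, "x": 0, "y": 0, "z": 0, "yaw": 0}, {"hand": -1, "x": 0, "y": 0, "z": 0, "yaw": 0}, {"hand": -1, "x": 0, "y": 0, "z": 0, "yaw": 0}, {"hand": -1, "x": 0, "y": 0, "z": 0, "yaw": 0}, {"hand": -1, "x": 0, "y": 0, "z": 0, "yaw": 0}, {"hand": -1, "x": 0, "y": 0, "z": 0, "yaw": 0}])

```text
clock: 8.5
eef_pos: [559.2, 222.6, 169.1]
eef_rot: [-3.142, -0.001, -2.901]
wrist_force: [-1.2, 0.1, -2.4]
finger_gap: 35.6
finger_force: 20.0
```

```bash
python3 -c "
from h import *
to([559,222.6,131])
a=camera('scene')[:,:,::-1];cv2.imwrite('pics/s1.png',cv2.resize(a[80:270,230:460],None,fx=3,fy=3))
to([559,222.6,131])
"
```

```text
t 8.5 eef [559.2 222.6 169.1] [-3.142e+00 -1.000e-03 -2.901e+00] gap 35.6 F [-1.2   0.05 -2.38] ff 20.0
tool shift mm [ 0.2  0.  38.1]  q6 -1.49
t 8.55 eef [559.2 222.6 169.2] [-3.142 -0.    -2.901] gap 35.7 F [ 0.3  -0.49 -1.21] ff 20.0
tool shift mm [ 0.2  0.  38.2]  q6 -1.49
```

View pics/s1.png

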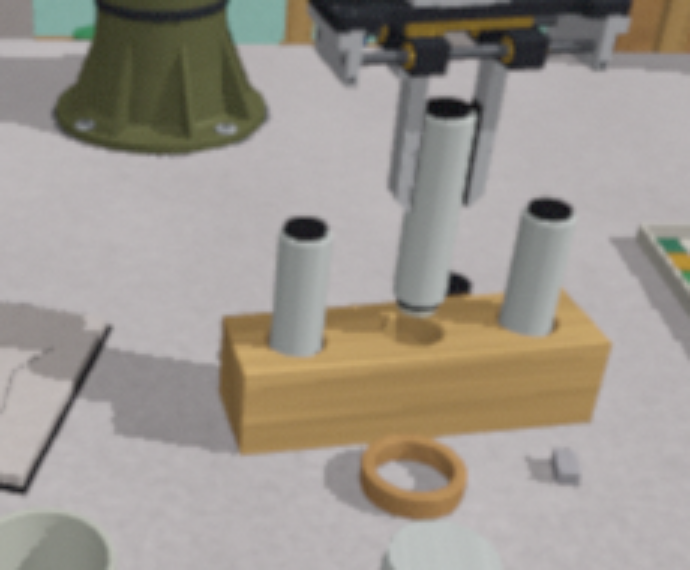

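The crop shows the full marker hanging clear above its well (nib near (420,305)) and the other two standing. I'll take a few more force samples while lowering it back 38 mm.

Call:
arm_command(targets=[{"hand": -1, "x": 0, "y": 0, "z": 0, "yaw": 0}])

```text
clock: 8.65
eef_pos: [559.3, 222.6, 169.3]
eef_rot: [-3.142, -0.0, -2.901]
wrist_force: [-0.2, -1.3, -2.0]
finger_gap: 35.9
finger_force: 20.0
```

Call:
arm_command(targets=[{"hand": -1, "x": 0, "y": 0, "z": 0.01, "yaw": 0}, {"hand": -1, "x": 0, "y": 0, "z": 0.014, "yaw": 0}, {"hand": -1, "x": 0, "y": 0, "z": 0.014, "yaw": 0}, {"hand": -1, "x": 0, "y": 0, "z": 0, "yaw": 0}, {"hand": -1, "x": 0, "y": 0, "z": 0, "yaw": 0}, {"hand": -1, "x": 0, "y": 0, "z": 0, "yaw": 0}, {"hand": -1, "x": 0, "y": 0, "z": 0, "yaw": 0}])

```text
clock: 9.35
eef_pos: [559.6, 222.7, 132.0]
eef_rot: [3.142, 0.001, -2.901]
wrist_force: [-0.3, 0.7, -2.3]
finger_gap: 35.8
finger_force: 20.0
```

Call:
arm_command(targets=[{"hand": -1, "x": 0, "y": 0, "z": 0, "yaw": 0}, {"hand": -1, "x": 0, "y": 0, "z": 0, "yaw": 0}], newtons=12)

```text
clock: 9.55
eef_pos: [559.4, 222.7, 131.7]
eef_rot: [3.142, 0.0, -2.901]
wrist_force: [1.1, 0.2, -3.3]
finger_gap: 35.8
finger_force: 12.0
```

The force confirms Q is the full one. Now I'll pivot it by following the arc toward tool +x.

Call:
arm_command(targets=[{"hand": -1, "x": 0.008, "y": 0, "z": 0, "yaw": 0}, {"hand": -1, "x": 0.008, "y": 0, "z": 0, "yaw": 0}, {"hand": -1, "x": 0.008, "y": 0, "z": 0, "yaw": 0}, {"hand": -1, "x": 0, "y": 0, "z": 0, "yaw": 0}])

```text
clock: 9.95
eef_pos: [535.0, 216.7, 131.7]
eef_rot: [-3.142, -0.0, -2.901]
wrist_force: [0.4, -0.1, -1.7]
finger_gap: 35.6
finger_force: 12.0
```

```bash
python3 -c "
from h import *
to([559,222.6,131])
a=camera('scene')[:,:,::-1];cv2.imwrite('pics/s2.png',cv2.resize(a[80:270,230:460],None,fx=3,fy=3))
"
```

```text
t 9.95 eef [535.  216.7 131.7] [-3.142 -0.    -2.901] gap 35.6 F [ 0.39 -0.08 -1.73] ff 12.0
tool shift mm [-24.7  -0.    0.7]  q6 -1.49
```

View pics/s2.png

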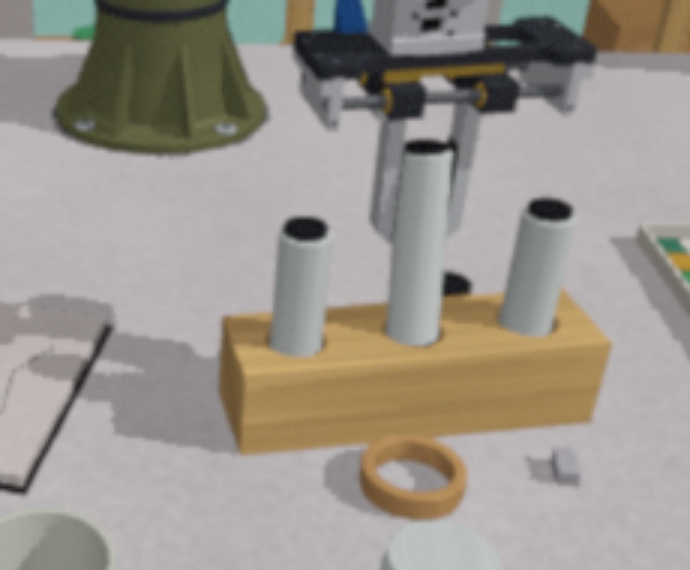

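The marker is still in its well (base near (415,335)) and has begun to lean back with low force, so it is pivoting as planned. I'll continue along the arc.

Call:
arm_command(targets=[{"hand": -1, "x": 0.007, "y": 0, "z": 0.001, "yaw": 0}, {"hand": -1, "x": 0.007, "y": 0, "z": 0.001, "yaw": 0}, {"hand": -1, "x": 0.007, "y": 0, "z": 0.001, "yaw": 0}, {"hand": -1, "x": 0.0065, "y": 0, "z": 0.003, "yaw": 0}, {"hand": -1, "x": 0.0065, "y": 0, "z": 0.003, "yaw": 0}, {"hand": -1, "x": 0.0065, "y": 0, "z": 0.003, "yaw": 0}, {"hand": -1, "x": 0.005, "y": 0, "z": 0.003, "yaw": 0}, {"hand": -1, "x": 0, "y": 0, "z": 0, "yaw": 0}, {"hand": -1, "x": 0, "y": 0, "z": 0, "yaw": 0}])

```text
clock: 10.9
eef_pos: [491.7, 206.1, 116.3]
eef_rot: [3.142, -0.0, -2.901]
wrist_force: [1.0, 0.6, -2.5]
finger_gap: 36.0
finger_force: 12.0
```

Call:
arm_command(targets=[{"hand": -1, "x": 0, "y": 0, "z": 0, "yaw": 0}, {"hand": -1, "x": 0, "y": 0, "z": 0, "yaw": 0}, {"hand": -1, "x": 0, "y": 0, "z": 0, "yaw": 0}], newtons=58)

```text
clock: 11.2
eef_pos: [491.8, 206.1, 116.4]
eef_rot: [-3.142, -0.0, -2.901]
wrist_force: [0.0, -0.0, -1.6]
finger_gap: 34.9
finger_force: 58.0
```

Call:
arm_command(targets=[{"hand": -1, "x": 0, "y": 0, "z": -0.02, "yaw": 0}, {"hand": -1, "x": 0, "y": 0, "z": -0.03, "yaw": 0}, {"hand": -1, "x": 0, "y": 0, "z": -0.03, "yaw": 0}, {"hand": -1, "x": 0, "y": 0, "z": 0, "yaw": 0}, {"hand": -1, "x": 0, "y": 0, "z": 0, "yaw": 0}])

```text
clock: 11.7
eef_pos: [491.6, 206.1, 196.1]
eef_rot: [3.142, -0.0, -2.901]
wrist_force: [-0.0, 0.0, -2.8]
finger_gap: 35.0
finger_force: 58.0
```

```bash
python3 -c "
from h import *
to([480,-169,215])
a=camera('scene')[:,:,::-1];cv2.imwrite('pics/s3.png',cv2.resize(a[40:270,200:460],None,fx=2.5,fy=2.5))
w=camera('wrist')[:,:,::-1];cv2.imwrite('pics/w3.png',w)
"
```

```text
t 11.7 eef [491.6 206.1 196.1] [ 3.142 -0.    -2.901] gap 35.0 F [-0.01  0.04 -2.77] ff 58.0
tool shift mm [ 100.6 -361.5  -18.9]  q6 -1.48
```

View pics/s3.png

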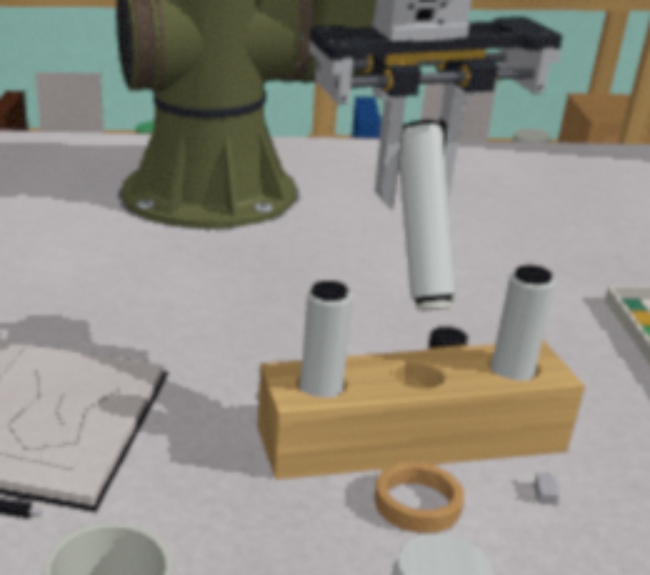

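The crop shows the marker slanted, tail toward the robot at (426,128) and nib at (434,302), with the other two standing. I'll compute its tilt and the move to the book.

```bash
python3 -c "
from h import *
s=manip.read_state();c=get_calibration('scene');R=Rt.from_euler('xyz',s['eef_rot']).as_matrix();n=R[:,1];P=s['eef_pos']
def hit(u,v):
    o,d=ray(c,u,v);return o+d*(n@(P-o))/(n@d)
a=hit(200+426/2.5,40+128/2.5);b=hit(200+434/2.5,40+302/2.5)
d=a-b;print(a.round(1),b.round(1),'len',np.linalg.norm(d).round(1),'tilt',np.degrees(np.arccos(d[2]/np.linalg.norm(d))).round(1))
off=b-P;print('nib-TCP',off.round(1))
to(np.array([551,-169,84])-off)
"
```

```text
[503.5 208.9 263.6] [566.1 224.2 142.2] len 137.4 tilt 27.9
nib-TCP [ 74.8  18.3 -52.7]
t 11.8 eef [491.2 205.9 194.9] [-3.141e+00 -2.000e-03 -2.901e+00] gap 35.0 F [-0.02 -0.75 -1.78] ff 58.0
tool shift mm [ 108.  -378.3   58.6]  q6 -1.48
```

```bash
python3 -c "
from h import *
t=camera('top')[:,:,::-1];cv2.imwrite('pics/t3.png',t)
w=cv2.imread('pics/w3.png')
A=cv2.resize(t[110:310,60:260],(400,400),interpolation=1);B=w[40:384,60:460]
A=np.clip(A*1.8,0,255).astype(np.uint8)
cv2.imwrite('pics/m3.png',np.hstack([A,cv2.copyMakeBorder(B,0,56,0,0,0)]))
"
```

```text
(no output)
```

View pics/m3.png

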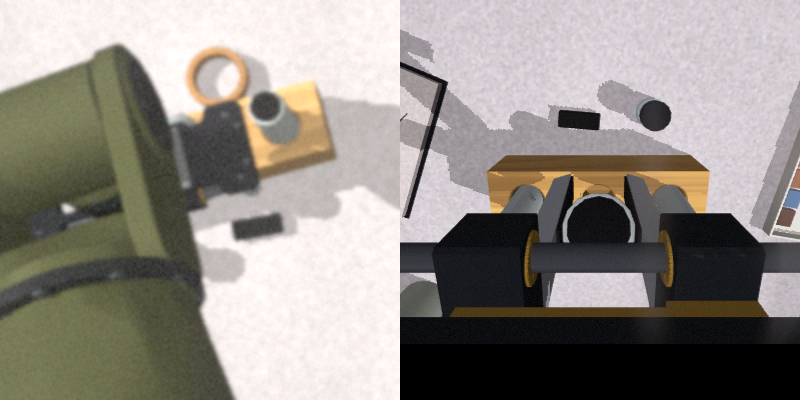

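The top view is blocked by the arm. The wrist view shows the tail face centred at full-image pixel (259,262), so I can triangulate it with the scene pixel.

```bash
python3 -c "
from h import *
s=manip.read_state();c=get_calibration('scene');w=get_calibration('wrist');R=Rt.from_euler('xyz',s['eef_rot']).as_matrix()
p,e=tri([ray(c,370.4,91.2),ray(w,259,262)]);G=s['eef_pos']-19*R[:,2]
print(p.round(1),e,G.round(1));d=p-G;print('tail in tool from G',(R.T@d).round(1),'dist',np.linalg.norm(d).round(1),'tilt',np.degrees(np.arccos(d[2]/np.linalg.norm(d))).round(1))
"
```

```text
[484.1 208.7 256.7] [3.3, 3.3] [491.3 205.9 214. ]
tail in tool from G [  6.4   4.4 -42.8] dist 43.5 tilt 10.2
```

```bash
python3 -c "
from h import *
s=manip.read_state();C={k:get_calibration(k) for k in('scene','wrist')};R=Rt.from_euler('xyz',s['eef_rot']).as_matrix();G=s['eef_pos']-19*R[:,2]
def pr(c,p):
    T=np.array(c['cam_to_world']);q=T[:3,:3].T@(p-T[:3,3]);K=c['K'];return [round(float(v),1) for v in(K[0][2]-K[0][0]*q[0]/q[2],K[1][2]+K[1][1]*q[1]/q[2],-q[2])]
for t in range(0,61,10):
    a=R@np.array([np.sin(np.radians(t)),0,-np.cos(np.radians(t))])
    print(t,'tail s',pr(C['scene'],G+51*a),'w',pr(C['wrist'],G+51*a),'nib s',pr(C['scene'],G-99*a))
"
```

```text
0 tail s [368.3, 88.5, 745.5] w [256.0, 287.1, 123.8] nib s [359.2, 155.0, 827.8]
10 tail s [366.7, 87.5, 753.3] w [256.0, 268.5, 122.3] nib s [361.9, 158.1, 812.7]
20 tail s [365.1, 87.3, 761.7] w [256.0, 248.4, 122.4] nib s [364.8, 159.9, 796.4]
30 tail s [363.5, 87.9, 770.4] w [256.1, 228.2, 123.9] nib s [367.8, 160.4, 779.4]
40 tail s [362.0, 89.2, 779.3] w [256.1, 209.1, 127.0] nib s [370.9, 159.5, 762.2]
50 tail s [360.6, 91.2, 788.0] w [256.2, 192.4, 131.5] nib s [373.9, 157.0, 745.4]
60 tail s [359.4, 93.7, 796.2] w [256.3, 178.6, 137.3] nib s [376.8, 153.0, 729.4]
```

The estimates disagree because the lean lies along the camera's line of sight. I'll raise the tool and yaw it 90° so the scene camera sees the slant side-on.

Call:
arm_command(targets=[{"hand": -1, "x": 0, "y": 0, "z": -0.02, "yaw": 0}, {"hand": -1, "x": 0, "y": 0, "z": -0.02, "yaw": 0}, {"hand": -1, "x": 0.02, "y": 0, "z": 0, "yaw": 0}, {"hand": -1, "x": 0.02, "y": 0, "z": 0, "yaw": 0}])

```text
clock: 12.25
eef_pos: [452.3, 196.4, 235.5]
eef_rot: [-3.141, -0.001, -2.902]
wrist_force: [-0.9, -0.1, -1.1]
finger_gap: 35.3
finger_force: 58.0
```

Call:
arm_command(targets=[{"hand": -1, "x": 0, "y": 0, "z": 0, "yaw": 0.147}, {"hand": -1, "x": 0, "y": 0, "z": 0, "yaw": 0.147}, {"hand": -1, "x": 0, "y": 0, "z": 0, "yaw": 0.147}, {"hand": -1, "x": 0, "y": 0, "z": 0, "yaw": 0.147}, {"hand": -1, "x": 0, "y": 0, "z": 0, "yaw": 0.147}, {"hand": -1, "x": 0, "y": 0, "z": 0, "yaw": 0.147}, {"hand": -1, "x": 0, "y": 0, "z": 0, "yaw": 0.147}, {"hand": -1, "x": 0, "y": 0, "z": 0, "yaw": 0.147}, {"hand": -1, "x": 0, "y": 0, "z": 0, "yaw": 0.147}, {"hand": -1, "x": 0, "y": 0, "z": 0, "yaw": 0.147}])

```text
clock: 13.25
eef_pos: [452.7, 196.5, 235.3]
eef_rot: [-3.14, -0.0, 1.906]
wrist_force: [0.4, -0.6, -1.5]
finger_gap: 35.3
finger_force: 58.0
```

Call:
arm_command(targets=[{"hand": -1, "x": 0, "y": 0, "z": 0, "yaw": 0}, {"hand": -1, "x": 0, "y": 0, "z": 0, "yaw": 0}])

```text
clock: 13.45
eef_pos: [452.8, 196.6, 235.8]
eef_rot: [-3.141, -0.0, 1.916]
wrist_force: [-0.5, -0.4, -2.1]
finger_gap: 35.1
finger_force: 58.0
```

```bash
python3 -c "
from h import *
to([551,-169,215])
a=camera('scene')[:,:,::-1];cv2.imwrite('pics/s4r.png',a);cv2.imwrite('pics/s4.png',cv2.resize(a[20:220,220:440],None,fx=3,fy=3))
"
```

```text
t 13.45 eef [452.8 196.6 235.8] [-3.141 -0.     1.916] gap 35.1 F [-0.51 -0.4  -2.14] ff 58.0
tool shift mm [-377.2  -31.4   20.8]  q6 -0.01
```

View pics/s4.png

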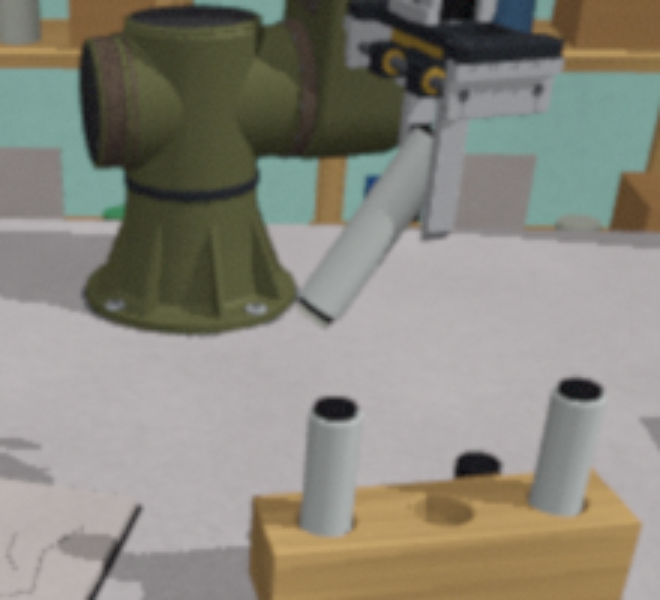

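The side-on view shows the marker slanted, nib at crop (315,313), i.e. (325,124.3) in the image, and tail near (425,133), i.e. (361.7,64.3). The plane intersection is well conditioned now.

```bash
python3 -c "
from h import *
s=manip.read_state();c=get_calibration('scene');R=Rt.from_euler('xyz',s['eef_rot']).as_matrix();n=R[:,1];P=s['eef_pos'];G=P-19*R[:,2]
def hit(u,v):
    o,d=ray(c,u,v);return o+d*(n@(P-o))/(n@d)
b=hit(325,124.3);a=hit(361.7,64.3)
for q in(a,b):print((R.T@(q-G)).round(1),np.linalg.norm(q-G).round(1))
d=a-b;print(a.round(1),b.round(1),'len',np.linalg.norm(d).round(1),'tilt',np.degrees(np.arccos(d[2]/np.linalg.norm(d))).round(1))
to(np.array([551,-169,84])-(b-P))
"
```

```text
[ -4.8   0.  -47.8] 48.0
[-74.5  -0.   75. ] 105.7
[454.5 192.1 302.7] [478.  126.4 180. ] len 141.2 tilt 29.6
t 13.5 eef [452.8 196.5 235.9] [-3.141 -0.     1.916] gap 35.2 F [-0.64 -0.28 -1.61] ff 58.0
tool shift mm [-302.7  -31.2   96. ]  q6 -0.01
```

```bash
python3 -c "
from h import *
I=cv2.imread('pics/s4r.png')[20:220,220:440];I=cv2.resize(I,None,fx=3,fy=3,interpolation=cv2.INTER_CUBIC)
E=cv2.Canny(cv2.GaussianBlur(I,(0,0),2),20,50);M=np.zeros_like(E);M[120:330,285:450]=255;E&=M
s=manip.read_state();c=get_calibration('scene');R=Rt.from_euler('xyz',s['eef_rot']).as_matrix();n=R[:,1];P=s['eef_pos']
def hit(u,v):
    o,d=ray(c,220+u/3,20+v/3);return R.T@(o+d*(n@(P-o))/(n@d)-P+19*R[:,2])
for l in cv2.HoughLinesP(E,1,np.pi/360,30,minLineLength=50,maxLineGap=8)[:,0]:
    a,b=hit(*l[:2]),hit(*l[2:]);d=a-b;print(l,a.round(),b.round(),np.degrees(np.arctan(d[0]/-d[2])).round(1))
"
```

```text
[297 293 345 225] [-89.  -0.  58.] [-57.  -0.  11.] 34.6
[340 319 406 229] [-55.   0.  82.] [-10.   0.  19.] 34.8
[428 226 441 131] [ 6.  0. 18.] [  7.  -0. -48.] 0.5
[285 224 336 224] [-101.   -0.    6.] [-64.   0.  10.] -84.6
[341 232 346 159] [-60.   0.  16.] [-61.   0. -35.] -1.0
[314 217 317 163] [-81.   0.   3.] [-81.   0. -34.] -0.9
[424 191 434 120] [-0.  0. -8.] [  1.   0. -56.] 1.0
[312 273 347 223] [-79.  -0.  44.] [-56.  -0.  10.] 34.3
```

The barrel edges agree on a slant of 34.7°, with the fingers reading about 0.7° from vertical as a check. That is within 30–60°. I'll carry it gently over the book and re-measure there to check for creep.

Call:
arm_command(targets=[{"hand": -1, "x": -0.015, "y": -0.003, "z": 0, "yaw": 0}, {"hand": -1, "x": -0.025, "y": -0.003, "z": 0, "yaw": 0}, {"hand": -1, "x": -0.03, "y": -0.003, "z": 0, "yaw": 0}, {"hand": -1, "x": -0.03, "y": -0.003, "z": 0, "yaw": 0}, {"hand": -1, "x": -0.03, "y": -0.003, "z": 0, "yaw": 0}, {"hand": -1, "x": -0.03, "y": -0.003, "z": 0, "yaw": 0}, {"hand": -1, "x": -0.03, "y": -0.003, "z": 0, "yaw": 0}, {"hand": -1, "x": -0.03, "y": -0.003, "z": 0, "yaw": 0}, {"hand": -1, "x": -0.03, "y": -0.003, "z": 0, "yaw": 0}, {"hand": -1, "x": -0.025, "y": -0.003, "z": 0, "yaw": 0}], newtons=60)

```text
clock: 14.5
eef_pos: [516.8, -74.1, 236.2]
eef_rot: [-3.141, -0.0, 1.915]
wrist_force: [0.0, 0.4, -1.3]
finger_gap: 35.1
finger_force: 60.0
```

Call:
arm_command(targets=[{"hand": -1, "x": -0.018, "y": 0, "z": 0, "yaw": 0}, {"hand": -1, "x": -0.01, "y": 0, "z": 0.01, "yaw": 0}, {"hand": -1, "x": 0, "y": 0, "z": 0.02, "yaw": 0}, {"hand": -1, "x": 0, "y": 0, "z": 0.02, "yaw": 0}, {"hand": -1, "x": 0, "y": 0, "z": 0.02, "yaw": 0}, {"hand": -1, "x": 0, "y": 0, "z": 0.01, "yaw": 0}, {"hand": -1, "x": 0, "y": 0, "z": 0, "yaw": 0}, {"hand": -1, "x": 0, "y": 0, "z": 0, "yaw": 0}, {"hand": -1, "x": 0, "y": 0, "z": 0, "yaw": 0}, {"hand": -1, "x": 0, "y": 0, "z": 0, "yaw": 0}])

```text
clock: 15.5
eef_pos: [526.3, -99.0, 157.2]
eef_rot: [3.14, 0.001, 1.912]
wrist_force: [-0.1, 0.0, -2.3]
finger_gap: 35.0
finger_force: 60.0
```

```bash
python3 -c "
from h import *
to([551,-169,235])
a=camera('scene')[:,:,::-1];cv2.imwrite('pics/s5r.png',a)
s=manip.read_state();c=get_calibration('scene');R=Rt.from_euler('xyz',s['eef_rot']).as_matrix();P=s['eef_pos'];T=np.array(c['cam_to_world']);K=c['K']
q=T[:3,:3].T@(P-T[:3,3]);u=int(K[0][2]-K[0][0]*q[0]/q[2]);v=int(K[1][2]+K[1][1]*q[1]/q[2]);print(u,v)
x0,y0=max(u-110,0),max(v-110,0);I=cv2.resize(a[y0:y0+200,x0:x0+220],None,fx=3,fy=3,interpolation=cv2.INTER_CUBIC);cv2.imwrite('pics/s5.png',I);print(x0,y0)
E=cv2.Canny(cv2.GaussianBlur(I,(0,0),2),20,50);M=np.zeros_like(E);cx,cy=3*(u-x0),3*(v-y0);M[cy-130:cy+130,cx-170:cx+30]=255;E&=M
n=R[:,1]
def hit(u,v):
    o,d=ray(c,x0+u/3,y0+v/3);return R.T@(o+d*(n@(P-o))/(n@d)-P+19*R[:,2])
for l in cv2.HoughLinesP(E,1,np.pi/360,30,minLineLength=45,maxLineGap=8)[:,0]:
    A,b=hit(*l[:2]),hit(*l[2:]);d=A-b;print(l,A.round(),b.round(),np.degrees(np.arctan(d[0]/-d[2])).round(1))
"
```

```text
t 15.5 eef [526.3 -99.  157.2] [3.140e+00 1.000e-03 1.912e+00] gap 35.0 F [-0.07  0.01 -2.34] ff 60.0
tool shift mm [-74.3  -0.1 -77.7]  q6 -0.6
219 139
109 29
[160 287 276 287] [-114.   -0.  -29.] [-36.   0. -21.] -83.6
[263 417 320 320] [-57.  -0.  81.] [-8. -0.  8.] 33.9
[346 291 349 343] [ 13.  -0. -12.] [12. -0. 29.] 1.3
[203 216 254 215] [-78.  -0. -76.] [-45.  -0. -73.] -85.6
[248 342 275 295] [-60.  -0.  19.] [-37.  -0. -15.] 34.4
[292 366 320 319] [-31.  -0.  42.] [-8. -0.  7.] 34.3
```

View pics/s5.png

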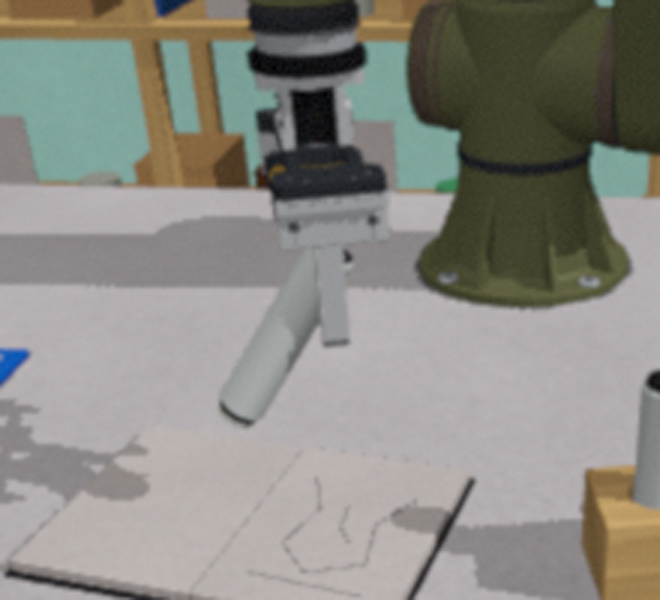

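The last view shows the nib end at crop (238,412) over the book, with the tail just showing behind the finger. The slant is still about 34° and the nib is at roughly (551,−170,101). I'll lower 15 mm, wait, and check it isn't creeping.

Call:
arm_command(targets=[{"hand": -1, "x": 0, "y": 0, "z": 0.008, "yaw": 0}, {"hand": -1, "x": 0, "y": 0, "z": 0.007, "yaw": 0}, {"hand": -1, "x": 0, "y": 0, "z": 0, "yaw": 0}, {"hand": -1, "x": 0, "y": 0, "z": 0, "yaw": 0}, {"hand": -1, "x": 0, "y": 0, "z": 0, "yaw": 0}, {"hand": -1, "x": 0, "y": 0, "z": 0, "yaw": 0}, {"hand": -1, "x": 0, "y": 0, "z": 0, "yaw": 0}, {"hand": -1, "x": 0, "y": 0, "z": 0, "yaw": 0}, {"hand": -1, "x": 0, "y": 0, "z": 0, "yaw": 0}, {"hand": -1, "x": 0, "y": 0, "z": 0, "yaw": 0}])

```text
clock: 16.55
eef_pos: [526.0, -99.0, 141.5]
eef_rot: [3.142, 0.0, 1.912]
wrist_force: [-0.8, -0.3, -1.3]
finger_gap: 35.2
finger_force: 60.0
```

Call:
arm_command(targets=[{"hand": -1, "x": 0, "y": 0, "z": 0, "yaw": 0}, {"hand": -1, "x": 0, "y": 0, "z": 0, "yaw": 0}, {"hand": -1, "x": 0, "y": 0, "z": 0, "yaw": 0}, {"hand": -1, "x": 0, "y": 0, "z": 0, "yaw": 0}, {"hand": -1, "x": 0, "y": 0, "z": 0, "yaw": 0}, {"hand": -1, "x": 0, "y": 0, "z": 0, "yaw": 0}, {"hand": -1, "x": 0, "y": 0, "z": 0, "yaw": 0}, {"hand": -1, "x": 0, "y": 0, "z": 0, "yaw": 0}, {"hand": -1, "x": 0, "y": 0, "z": 0, "yaw": 0}, {"hand": -1, "x": 0, "y": 0, "z": 0, "yaw": 0}])

```text
clock: 17.55
eef_pos: [526.0, -99.0, 141.5]
eef_rot: [-3.142, -0.0, 1.912]
wrist_force: [-0.4, 0.7, -1.9]
finger_gap: 35.0
finger_force: 60.0
```

```bash
python3 -c "
from h import *
to([551,-169,235])
s=manip.read_state();c=get_calibration('scene');R=Rt.from_euler('xyz',s['eef_rot']).as_matrix();P=s['eef_pos'];T=np.array(c['cam_to_world']);K=c['K'];n=R[:,1]
a=camera('scene')[:,:,::-1]
q=T[:3,:3].T@(P-T[:3,3]);u=int(K[0][2]-K[0][0]*q[0]/q[2]);v=int(K[1][2]+K[1][1]*q[1]/q[2])
x0,y0=u-110,max(v-110,0);I=cv2.resize(a[y0:y0+200,x0:x0+220],None,fx=3,fy=3,interpolation=cv2.INTER_CUBIC)
E=cv2.Canny(cv2.GaussianBlur(I,(0,0),2),20,50);M=np.zeros_like(E);cx,cy=3*(u-x0),3*(v-y0);M[cy-130:cy+130,cx-170:cx+30]=255;E&=M
def hit(u,v):
    o,d=ray(c,x0+u/3,y0+v/3);return R.T@(o+d*(n@(P-o))/(n@d)-P+19*R[:,2])
for l in cv2.HoughLinesP(E,1,np.pi/360,30,minLineLength=45,maxLineGap=8)[:,0]:
    A,b=hit(*l[:2]),hit(*l[2:]);d=A-b;print(l,A.round(),b.round(),np.degrees(np.arctan(d[0]/-d[2])).round(1))
t=camera('top')[:,:,::-1]
for i,n_ in(('top',t),):
  ct=get_calibration('top')
  for (U,V) in((192.5,163),(149,175),(105.8,186.4)):
    b=near(blobs(t.max(2)<38,15),U,V,10);print(None if b is None else plane(ct,*b[0],160).round(1))
"
```

```text
t 17.55 eef [526.  -99.  141.5] [-3.142 -0.     1.912] gap 35.0 F [-0.42  0.72 -1.91] ff 60.0
tool shift mm [-74.3   0.2 -93.6]  q6 -0.6
[263 414 320 317] [-57.  -0.  81.] [-7.  0.  7.] 33.7
[160 266 263 266] [-112.    0.  -45.] [-43.   0. -37.] -83.5
[242 351 271 300] [-65.  -0.  27.] [-40.   0. -11.] 33.9
[245 347 287 274] [-63.  -0.  24.] [-27.   0. -29.] 34.2
[270 207 330 201] [-33.   0. -79.] [  8.   0. -79.] 89.8
[344 278 347 343] [ 13.   0. -21.] [11.  0. 30.] 2.0
[318 288 320 336] [ -6.   0. -16.] [-8.  0. 22.] 2.9
None
None
None
```

Over the extra 2 s the barrel edges kept the same slope, so there is no creep. The slant is 33–34° and the nib about 7 cm over the paper. The two light markers were standing in their wells in the earlier crops and have not been touched since. I'll hand it in.

```bash
python3 -c "
from cell import manip
print(manip.sign_off())"
```

```text
the job is handed in; nothing more can be done
None
```

I handed in the job at about 17.7 s, and no verdict came back: the full marker (the middle one, about 2.3 N) is held still, nib about 7 cm over the sketchbook and slanted about 33–34° (allowed 30–60°, so the lower margin is only about 3°). Both light markers were still in their wells when last seen, though the final top-camera check couldn't pick out their tails; I didn't weigh the third and took it as light by elimination.

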